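Slide a cedar slat under the spring clip of a wardrobe holder

TASK

Refill the cedar holder lying on the wardrobe island: press the long paddle of its spring clip down with one fingertip so that the clip's foot lifts, and while keeping it down push the cedar slat along its channel with the other fingertip, under the foot and fully home against the end stop. Then let the clip close on the slat and move clear; do not pick up or tip the slat, and leave the brush, the tin and the bottle alone.

Things in the scene. Friction and masses are not known exactly. Their poses are not given: they have to be found in the camera images.
- holder: cedar holder, fixed: dark wooden board 153 x 60 mm with a channel along its x axis (z up). Origin at table level on the channel's centre line. Channel floor (bed) 12 mm above the table, 43 mm wide, between 4.5 mm rails with tops at 18 mm; they and the board run from x = -85 to +68 mm; open at -x. A wire hanger hook lies flat beyond the +x end.
- slat: cedar slat: loose pale wooden block 56 mm long (x), 40 wide, 10 thick, 14 to 28 g, cross lines on top; origin at the centre of its underside. It lies on the bed, lengthwise in the channel within 2 degrees, wholly on the -x side of the clip's foot. Fully home its origin is at x = +32 mm in the holder's frame.
- clip (a joint): angle of the rigid steel spring clip about its rod, rad: 0 closed, grows as the paddle is pressed down, hard stop at 0.5. Below 0.25 the foot blocks the slat; from 0.26 it clears the slat's top; resting on the slat it reads about 0.23. It springs back when let go. Pressing 20 mm out from the rod takes about 4 N at first, 6 to 7 N at 0.4 rad.
- paddle (a point): middle of the paddle's top, 21 mm out from the rod; moves with the clip. Flat steel strip, holder x = -85 to +50 mm, y = -36 to -66 mm. Closed, it slopes up outwards 0.3 rad, its middle 25 mm above the table; at clip = 0.3 it is level, top 18 mm above the table, below the slat's top (22 mm): one fingertip fits behind the slat while the other, level with it, slides along the paddle.
- stop (a point): middle of the face of the end stop, a low bar across the channel at holder x = +60 mm (top 20 mm above the table), at the level of the bed; holder's axes
- brush: shoe brush with a wooden back, 120 x 42 x 40 mm, bystander; origin under its centre
- tin: round metal polish tin, 72 mm across, 23 mm high, bystander; origin under its centre
- spray: small amber bottle, 38 mm across, 85 mm high, bystander; origin under its centre
- rod (a point): on the axis of the clip's hinge rod (steel, 7 mm thick) beside the channel: parallel to the holder's x, at holder y = -30 mm, 26 mm above the table. Leaf and foot lie on its +y side, the paddle on its -y side; holder's axes
- foot (a point): middle of the underside of the clip's down-turned foot, over the middle of the channel, at the end of a leaf from the rod; moves with the clip. Foot and leaf span holder x = 36 to 56 mm. Closed, the foot is 2 mm above the bed. The leaf's underside is about 25 mm above the table when closed and rises with the foot

How it is judged:
By the outcome, as a careful person would: the job done as asked, in the order asked, and still so for the second after the job is handed in, with the robot touching nothing.
It also fails if it takes over 45 s, if anything falls off the work surface, if the arm or the gripper's body presses on something with over 40 N, if the wrist force passes 120 N, or if a joint passes its speed limit or range.

ROBOT

A 6-joint arm with a two-finger parallel gripper is mounted at the origin on the work surface. World frame = base frame: x ahead of the robot, y to its left, z up, the work surface at z = 0. Lengths are in m, angles in rad, forces in N, time in s.
With the tool pointing down it reaches from about 0.3 to 0.875 m from the base axis. Payload 6.4 kg.
Tool frame: the origin (TCP) lies midway between the tips of the shut fingers; the grasp point (between the pads) lies 19 mm behind it (ctrl.tcp_to_grasp is the distance from the TCP to the grasp point, in m); z points along the fingers, y is the line along which they close (so a half turn about z gives the same grasp; the last joint's range is limited). The gripper opens to 85 mm and grips with 20 to 120 N. Pads are 22 mm wide; open, the fingers measure 114 mm over their backs; the gripper's body (76 mm by 85 mm) begins 54 mm behind the grasp point. The pads swing forward as they close: fully open they stand 13 mm farther back than shut.
Start: joints at [0.975, 0.181, 1.607, -0, 1.354, -0.206], TCP at [0.218, 0.532, 0.231] pointing down, gripper open.
Joint ranges: [-2.99, 2.99], [-0.89, 2.07], [0.3, 2.58], [-1.14, 4.28], [0, 2.63], [-3.12, 3.12]. Speed limits (rad/s): [2.57, 2.57, 3.01, 3.14, 3.14, 3.14].

INTERFACE

Orientations are given as a unit quaternion [x, y, z, w].
In Python, from rig import ctrl, imaging gives the robot as it stands. The module is installed in compiled form; this text tells all that it offers.
- The arm moves only by the tool drive_tool, never from a script. Its argument "series" is one flat list of numbers, 5 for each row, row after row: the closure in counts, from 0 (fully open) to 255 (shut), then the shift along the tool's x, y, z in mm, then the turn about the tool's z in degrees. In form: [gripper, x, y, z, turn, gripper, x, y, z, turn, ...]. A call has 1 to 5 rows; each row is the pose to reach, as a shift and turn from the pose commanded when the call began, along the tool's axes at that moment; what a row does not reach only later rows make up. A row lasts 1/12 s, in which the tool goes at most 41.7 mm and 7.16 degrees, less where a joint would pass 70% of its speed; a pose out of reach is approached as far as the arm can. A call with a gripper value outside its range is refused whole. The fingers move at their own pace and stop on an object; the grip force is fixed at half the most. Time passes only in rows, so rows that repeat a pose let the fingers close. It gives the time, the measured TCP pose, the force, the opening and the grip force at its end, in the units of the state.
- ctrl.get_obs(): the state, without advancing time (a new reading comes with each control period).
- imaging.capture(name): name is "scene" or "top" or "wrist"; returns (picture, depth): 400x640x3 uint8, blue, green, red; 400x640 float32, m along the optical axis (not along the pixel's ray), 0 where there is no reading.
- imaging.get_calibration(name): a dict with "vertical_fov" (degrees; the focal length in pixels is half the picture's height over the tangent of half this angle, whatever the lens; pixels are square), "cx", "cy" (the principal point, pixels), "k1" (the pictures are not rectified: a ray, as slopes to the right and down, at radius r is drawn at 1 + k1 r^2 times it, then the intrinsics apply), "xyz" and "orientation" of the camera in the world. Camera axes: x right, y down, z forward; pixel columns grow to the right and rows downward; lengths in m; the calibration is good to about 2 mm. A picture is of the moment at which its call begins: read the wrist's pose just before it. get_calibration takes no time and is no camera call; for the wrist camera it gives the pose at the moment of the call.
- ctrl.finish_job(): hands the job in; it is judged then, once.
The state is a dict: "t": time; "joints": joint angles; "dq": joint speeds; "joint_torque": joint torques, N m; "ee_pos": TCP position; "orientation": TCP orientation; "force": force on the tool from outside, world axes, zero at the start; "torque": the same for the moment, N m; "grip_width": finger opening in m; "grip_force": force on a finger pad.
Only numpy, scipy, OpenCV 4.12 (cv2) and the standard library are available. Lean on these libraries where they do the work, as an engineer would, in place of code of your own. Each camera call takes 0.05 s, during which the arm holds its last target. There are 200 camera calls.

## Working session

There is one attempt and no reset: what is moved stays moved. The work goes in short steps, Python scripts to look and compute and a tool call to move; the robot and the scene stay as the last step left them, time stands still between calls to the robot, and variables do not carry over. Pictures are saved under pics/ and viewed, at most 10 in all, crops included, and the job is handed in when it is done.

Besides the shell and the picture viewer there is one more tool, called after "Request:" in YAML: its name, and indented under it one key for each argument. drive_tool: Moves the arm, as the interface text tells. Its arguments: {"type":"object","properties":{"series":{"type":"array"}},"required":["series"]}

```bash
mkdir -p pics; cat > h.py <<'E'
import numpy as np, cv2
from rig import ctrl, imaging
from scipy.spatial.transform import Rotation as R
def cal(n):
    c=imaging.get_calibration(n); f=200/np.tan(np.radians(c["vertical_fov"]/2))
    return c,f
def ray(n,u,v,c=None):
    c=c or imaging.get_calibration(n); f=200/np.tan(np.radians(c["vertical_fov"]/2))
    d=np.array([(u-c["cx"])/f,(v-c["cy"])/f]); s=d.copy()
    for _ in range(20): s=d/(1+c["k1"]*(s@s))
    return np.array(c["xyz"]),R.from_quat(c["orientation"]).apply([s[0],s[1],1]),c
def onz(n,u,v,z,c=None):
    o,d,_=ray(n,u,v,c); return o+d*(z-o[2])/d[2]
def dep(n,u,v,D,c=None):
    o,d,_=ray(n,u,v,c); return o+d*D[int(v),int(u)]
E
python3 - <<'E'
from h import *
for n in("scene","top"):
    p,d=imaging.capture(n); cv2.imwrite(f"pics/{n}0.png",p); np.save(f"{n}0.npy",d); print(n,imaging.get_calibration(n))
print(ctrl.get_obs())
E
```

```text
scene {'vertical_fov': 50.06201125316679, 'cx': 322.35423999345915, 'cy': 201.24645368550307, 'k1': 0.025214985107669185, 'xyz': array([0.85074744, 0.52825276, 0.54267764]), 'orientation': array([ 0.28361025,  0.85142086, -0.42216437, -0.12815999])}
top {'vertical_fov': 45.760456515447366, 'cx': 317.33822033362617, 'cy': 206.7506408586231, 'k1': -0.014721189496652921, 'xyz': array([0.40530793, 0.01496535, 0.93373573]), 'orientation': array([ 0.71151336, -0.70068177,  0.04401142, -0.02927095])}
{'t': 0.1, 'joints': array([ 9.74683641e-01,  1.81466648e-01,  1.60793744e+00,  2.29485649e-05,
        1.35378182e+00, -2.06334084e-01]), 'dq': array([ 0.00038999, -0.00042023, -0.00303532,  0.00034269,  0.00165699,
        0.00158169]), 'joint_torque': array([ 8.28324937e-04, -4.45876336e+01, -3.52242100e+01, -1.63128302e-04,
        4.06575302e-03, -4.77865854e-07]), 'ee_pos': array([0.21819673, 0.53144704, 0.23046007]), 'orientation': array([ 1.93660304e-01,  9.81068322e-01, -7.28989487e-04, -3.21433253e-04]), 'force': array([-0.30366665,  0.01690336,  0.66756522]), 'torque': array([ 0.00583196, -0.0282372 , -0.04069395]), 'grip_force': 0.0, 'grip_width': 0.08539308831102704}
```

View pics/top0.png

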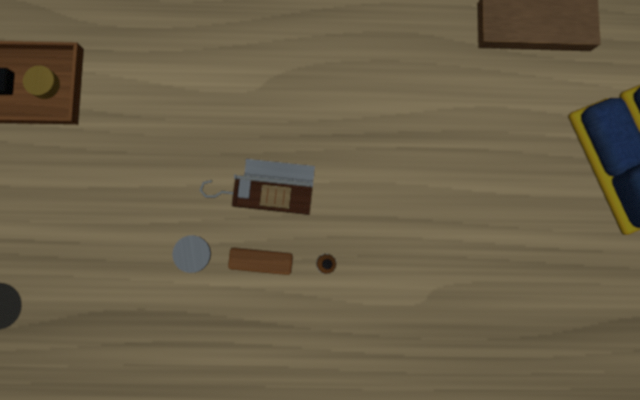

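View pics/scene0.png

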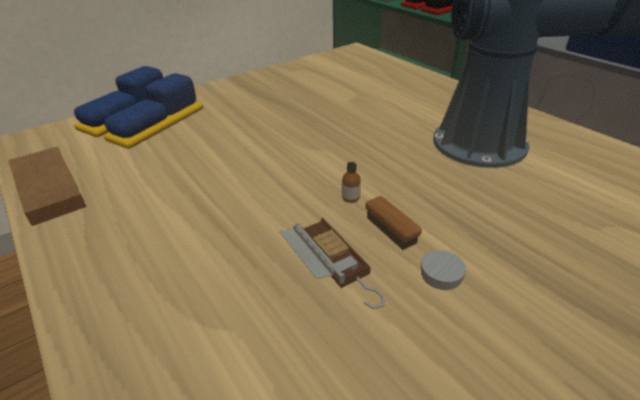

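The top view shows the holder at about (272,195), with the hook to the left (holder +x ≈ world +y) and the paddle above it (world +x). The slat is near (276,196), the brush near (260,261), the tin near (192,254) and the bottle near (326,263).

```bash
python3 - <<'E'
from h import *
p=cv2.imread("pics/top0.png"); c=p[150:225,220:320]
cv2.imwrite("pics/top0c.png",cv2.resize(c,None,fx=8,fy=8,interpolation=cv2.INTER_CUBIC)[:600])
E
```

```text
(no output)
```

View pics/top0c.png

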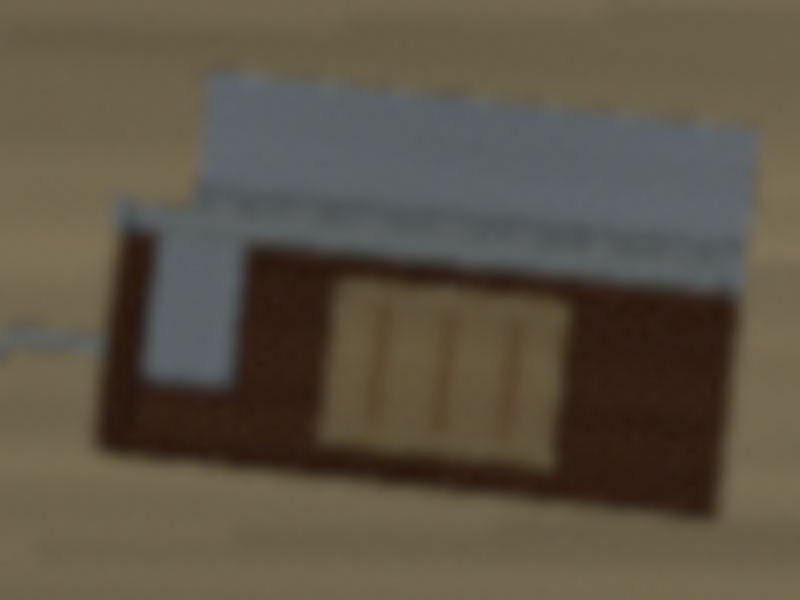

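Crop: board's +y edge corners at (100,447) and (715,517); paddle's outer corners at (210,70) and (758,128); slat corners at (335,275), (575,300), (555,468) and (318,440).

```bash
python3 - <<'E'
from h import *
c=imaging.get_calibration("top"); D=np.load("top0.npy")
P=lambda a,b,z:onz("top",220+(a+.5)/8-.5,150+(b+.5)/8-.5,z,c)
pts=[(100,447,.012,68,30),(715,517,.012,-85,30),(210,70,.0295,50,-66),(758,128,.0295,-85,-66)]
W=np.array([P(*p[:3])[:2] for p in pts]); H=np.array([p[3:] for p in pts])/1e3
w=(W[:,0]+1j*W[:,1]); h=H[:,0]+1j*H[:,1]
r=((h-h.mean()).conj()*(w-w.mean())).sum(); s=abs(r)/(abs(h-h.mean())**2).sum(); r/=abs(r); t=w.mean()-r*h.mean()
print("yaw",np.degrees(np.angle(r)),"scale",s,"org",t,"res mm",abs(w-t-r*h)*1e3)
S=np.array([P(a,b,.022)[:2] for a,b in [(335,275),(575,300),(555,468),(318,440)]])
print("slat H",[(np.round(1e3*((complex(*q)-t)*r.conjugate()),1)) for q in S])
for u,v in [(245,187),(258,205),(300,170),(275,196)]:
  print(dep("top",u,v,D,c))
o=ctrl.get_obs(); M=R.from_quat(o["orientation"])
for X in(-70,-60):
  g=t+r*(X-25j)/1e3; print(X,g,"shift",M.inv().apply(np.array([g.real,g.imag,.10])-o["ee_pos"])*1e3)
print(M.as_matrix())
E
```

```text
yaw 84.59135852005092 scale 0.9806001971586511 org (0.5230079523897556+0.09351574532820735j) res mm [2.12488241 1.6420406  2.08198105 1.52613702]
slat H [np.complex128(14-18.8j), np.complex128(-44.5-19.2j), np.complex128(-44.4+22j), np.complex128(13.2+21.6j)]
[0.53617383 0.13700839 0.02424009]
[0.50308244 0.11245143 0.01036202]
[0.57208436 0.03145604 0.0203735 ]
[0.52036184 0.07911819 0.01839765]
-70 (0.5412985538190769+0.021470940523463017j) shift [-492.69680501 -348.7454406   130.83086049]
-60 (0.5422411384707803+0.031426418119961j) shift [-489.78572101 -339.17854989  130.81699921]
[[-9.24991167e-01  3.79987510e-01 -9.13048616e-04]
 [ 3.79988447e-01  9.24990311e-01 -1.30587926e-03]
 [ 3.48343313e-04 -1.55487471e-03 -9.99998731e-01]]
```

Request:
drive_tool:
  series: [120, -163, -116, 0, 35, 120, -163, -116, 0, 35, 120, -163, -116, 0, 35, 120, -163, -116, 0, 35, 120, -163, -116, 0, 35]

```text
t: 0.52
ee_pos: [0.3258, 0.3603, 0.2309]
orientation: [0.482, 0.876, -0.0, 0.0]
force: [0.9, -0.4, 0.7]
grip_width: 0.0451
grip_force: 0.0
```

```bash
cat >> h.py <<'E'
T=complex(.5230,.0935); YAW=84.6
def go(X,Y,z,T=None,yaw=None):
    "shift in tool axes (mm) and turn (deg) to put the TCP at holder X,Y (mm), world z (mm)"
    T=T or globals()['T']; yaw=yaw or YAW
    o=ctrl.get_obs(); M=R.from_quat(o["orientation"]); r=np.exp(1j*np.radians(yaw))
    g=T+r*complex(X,Y)/1e3; m=M.as_matrix()
    print("t",o["t"],"w",o["grip_width"],"F",np.round(o["force"],1),"z",round(o["ee_pos"][2]*1e3,1),
      "H",np.round((complex(*o["ee_pos"][:2])-T)*r.conjugate()*1e3,1))
    print("shift",np.round(M.inv().apply(np.array([g.real,g.imag,z/1e3])-o["ee_pos"])*1e3,1),"turn",round(np.degrees(np.arctan2(m[1,0],m[0,0]))-yaw,2))
E
python3 -c "
from h import *
go(-70,-25,200)"
```

```text
t 0.5167 w 0.04506111381746246 F [ 0.9 -0.4  0.7] z 230.9 H (247.1+221.5j)
shift [-401.6    1.1   31.1] turn 37.7
```

Request:
drive_tool:
  series: [140, -200, 0, 15, 35, 140, -200, 0, 15, 35, 140, -200, 0, 15, 35, 140, -200, 0, 15, 35, 140, -200, 0, 15, 35]

```text
t: 0.93
ee_pos: [0.4339, 0.1918, 0.2159]
orientation: [0.724, 0.69, -0.0, 0.0]
force: [-0.1, 1.0, -0.1]
grip_width: 0.0384
grip_force: 0.0
```

```bash
python3 -c "
from h import *
go(-70,-25,150)"
```

```text
t 0.9333 w 0.03839494912383341 F [-0.1  1.  -0.1] z 215.9 H (89.5+97.9j)
shift [-165.   115.4   66. ] turn 2.66
```

Request:
drive_tool:
  series: [140, -165, 115, 65, 2.7, 140, -165, 115, 65, 2.7, 140, -165, 115, 65, 2.7, 140, -165, 115, 65, 2.7, 140, -165, 115, 65, 2.7]

```text
t: 1.35
ee_pos: [0.5402, 0.0253, 0.1513]
orientation: [0.738, 0.675, -0.0, -0.0]
force: [0.4, -0.7, -0.3]
grip_width: 0.0382
grip_force: 0.0
```

Request:
drive_tool:
  series: [140, 0, 0, 0, 0, 140, 0, 0, 0, 0]

```text
t: 1.52
ee_pos: [0.5395, 0.0253, 0.1506]
orientation: [0.739, 0.674, -0.001, -0.001]
force: [-0.1, 0.2, -0.1]
grip_width: 0.0386
grip_force: 0.0
```

```bash
python3 -c "
from h import *
go(-70,-25,60)
import json
c=imaging.get_calibration('wrist'); print(c)
p,d=imaging.capture('wrist'); cv2.imwrite('pics/w1.png',p); np.save('w1.npy',d); np.save('w1c.npy',c)
"
```

```text
t 1.5167 w 0.03864256016209695 F [-0.1  0.2 -0.1] z 150.6 H (-66.3-22.8j)
shift [-3.7  2.4 90.6] turn 0.15
{'vertical_fov': 60.79939129288444, 'cx': 322.63781541932065, 'cy': 195.02228768218075, 'k1': -0.03770721760412106, 'xyz': array([0.54646536, 0.09862042, 0.29355164]), 'orientation': array([ 0.98821037, -0.04474954, -0.00825541,  0.14618343])}
```

View pics/w1.png

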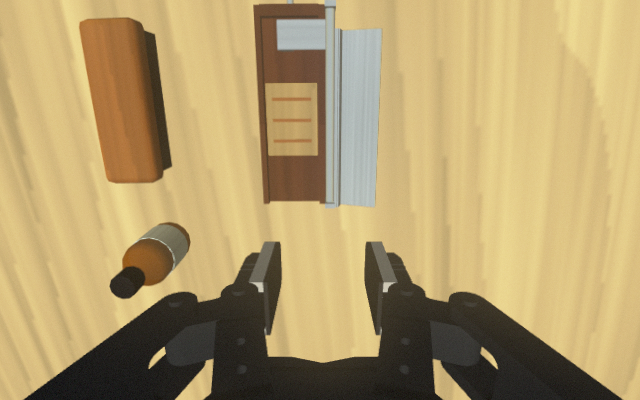

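The wrist view has the holder upright (+x up): rail end bottom-left (265,202), foot (300,35), slat (266..318, 83..156), paddle (341..380, 28..206). The fingertips are at (270,245) and (377,245); the bottle is to the left at (155,255).

```bash
python3 - <<'E'
from h import *
p=cv2.imread("pics/w1.png"); c=p[0:215,240:400]
c=cv2.resize(c,None,fx=5,fy=5,interpolation=cv2.INTER_CUBIC)
c=np.hstack([c[430:,:],]) if 0 else c
a=c[:560]; b=c[515:]
cv2.imwrite("pics/w1b.png",cv2.resize(p[60:215,240:400],None,fx=3.8,fy=3.8,interpolation=cv2.INTER_CUBIC))
E
```

```text
(no output)
```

View pics/w1b.png

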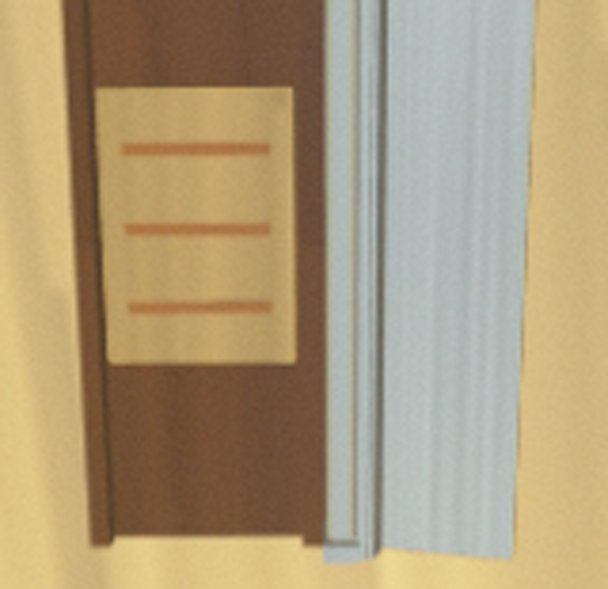

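Crop: slat corners at (96,87), (293,87), (296,362) and (108,363); left rail rear end spans (91..111, 545); bed's rear edge is at (200,535); paddle's rear outer corner is at (514,557).

```bash
python3 - <<'E'
from h import *
c=np.load("w1c.npy",allow_pickle=True).item()
r=np.exp(1j*np.radians(YAW))
def f(a,b,z):
    q=onz("wrist",240+(a+.5)/3.8-.5,60+(b+.5)/3.8-.5,z,c); return np.round((complex(*q[:2])-T)*r.conjugate()*1e3,1)
for n,a,b,z in [("railend -85,26",91,545,.018),("-85,21.5",111,545,.018),("bed -85",200,535,.012),("pad -85,-66",514,557,.0295),("padouter ?,-66",533,0,.0295),("rail ?,26",62,0,.018),
 ("rail2 ?,21.5",88,0,.018),("slatTL",96,87,.022),("TR",293,87,.022),("BR",296,362,.022),("BL",108,363,.022)]: print(n,f(a,b,z))
q=onz("wrist",155,255,.06,c); print("spray~",q, (complex(*q[:2])-T)*r.conjugate()*1e3)
D=np.load("w1.npy")
for u,v in[(271,246),(375,246),(277,244),(370,244)]:
  q=dep("wrist",u,v,D,c);print(D[v,u],q,(complex(*q[:2])-T)*r.conjugate()*1e3)
E
```

```text
railend -85,26 (-83.5+28j)
-85,21.5 (-83.4+23.5j)
bed -85 (-82.9+4.1j)
pad -85,-66 (-82-65.1j)
padouter ?,-66 (30.4-63.6j)
rail ?,26 (31.1+28.7j)
rail2 ?,21.5 (31.1+23.5j)
slatTL (14.3+21.9j)
TR (14.4-17.5j)
BR (-41.2-18j)
BL (-41.5+21.8j)
spray~ [ 0.4070558  -0.00795521  0.06      ] (-111.91626536707837+105.88185780675498j)
0.14542118 [0.51834162 0.0379522  0.16074664] (-55.73967193449088-0.5898054826689783j)
0.1444098 [0.56248693 0.03436385 0.16152775] (-55.15765305747192-44.87688694056814j)
0.14674832 [0.52074123 0.03799027 0.15927488] (-55.47594171730289-2.975183869733598j)
0.1471913 [0.560712   0.03415235 0.15873985] (-55.535247636532745-43.1297441890837j)
```

```bash
cat >> h.py <<'E'
T=T+np.exp(1j*np.radians(84.6))*complex(1.8,2.1)/1e3; YAW=85.1
E
python3 -c "
from h import *
go(-66,-24,40)"
```

```text
t 1.5667 w 0.03860956261965595 F [-1.5  0.1  0.4] z 151.3 H (-67-23.9j)
shift [  0.9   0.3 111.3] turn -0.25
```

Request:
drive_tool:
  series: [140, 1, 0, 30, 0, 140, 1, 0, 60, 0, 140, 1, 0, 90, 0, 140, 1, 0, 105, 0, 140, 1, 0, 110, 0]

```text
t: 1.98
ee_pos: [0.5369, 0.0301, 0.0397]
orientation: [0.737, 0.676, -0.002, -0.002]
force: [-1.6, 0.5, 0.6]
grip_width: 0.0384
grip_force: 0.0
```

Request:
drive_tool:
  series: [140, 0, 0, 0, 0, 140, 0, 0, 0, 0]

```text
t: 2.15
ee_pos: [0.5404, 0.029, 0.0434]
orientation: [0.737, 0.676, 0.0, 0.001]
force: [0.3, -0.5, 0.5]
grip_width: 0.0385
grip_force: 0.0
```

```bash
python3 -c "
from h import *
go(-66,-24,20)
c=imaging.get_calibration('wrist')
p,d=imaging.capture('wrist'); cv2.imwrite('pics/w2.png',p); np.save('w2.npy',d); np.save('w2c.npy',c)
p,d=imaging.capture('scene'); cv2.imwrite('pics/s2.png',cv2.resize(p[190:310,270:400],None,fx=5,fy=5,interpolation=cv2.INTER_CUBIC))
"
```

```text
t 2.15 w 0.03853795088945506 F [ 0.3 -0.5  0.5] z 43.4 H (-64.6-24.9j)
shift [-1.4 -1.  23.4] turn -0.06
```

View pics/w2.png

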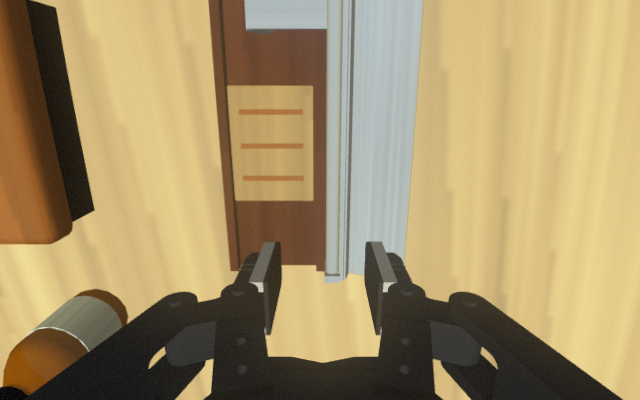

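Left fingertip is over the channel behind the slat (slat's rear edge at row 200), right fingertip over the paddle. I'll descend gently next.

Request:
drive_tool:
  series: [140, -1, -1, 4, 0, 140, -1, -1, 8, 0, 140, -1, -1, 12, 0, 140, -1, -1, 14, 0, 140, -1, -1, 14, 0]

```text
t: 2.67
ee_pos: [0.5382, 0.0273, 0.0275]
orientation: [0.738, 0.675, -0.0, -0.001]
force: [-1.3, 1.0, -0.0]
grip_width: 0.0385
grip_force: 0.0
```

Request:
drive_tool:
  series: [140, 0, 0, 2, 0, 140, 0, 0, 4, 0, 140, 0, 0, 6, 0, 140, 0, 0, 6, 0, 140, 0, 0, 6, 0]

```text
t: 3.08
ee_pos: [0.5389, 0.0272, 0.0223]
orientation: [0.737, 0.675, 0.0, 0.0]
force: [-0.2, -0.6, 1.9]
grip_width: 0.0386
grip_force: 0.6
```

Request:
drive_tool:
  series: [140, 0, 0, 1, 0, 140, 0, 0, 2, 0, 140, 0, 0, 3, 0, 140, 0, 0, 3, 0, 140, 0, 0, 3, 0]

```text
t: 3.5
ee_pos: [0.5386, 0.0273, 0.0193]
orientation: [0.737, 0.675, -0.0, -0.0]
force: [-3.4, 0.3, 5.4]
grip_width: 0.0383
grip_force: 2.8
```

Request:
drive_tool:
  series: [140, 0, 0, 1, 0, 140, 0, 0, 2, 0, 140, 0, 0, 3, 0, 140, 0, 0, 3, 0, 140, 0, 0, 3, 0]

```text
t: 3.92
ee_pos: [0.5378, 0.0274, 0.0164]
orientation: [0.737, 0.675, -0.001, -0.001]
force: [-6.6, -0.5, 10.6]
grip_width: 0.0383
grip_force: 5.2
```

```bash
python3 -c "
from h import *
go(-66,-24,15)
c=imaging.get_calibration('wrist')
p,d=imaging.capture('wrist'); np.save('w3.npy',d); np.save('w3c.npy',c)
cv2.imwrite('pics/w3.png',cv2.resize(p[0:310,180:460],None,fx=1.9,fy=1.9))
r=np.exp(1j*np.radians(YAW))
for f in('w2','w3'):
  D=np.load(f+'.npy');cc=np.load(f+'c.npy',allow_pickle=True).item()
  # paddle & foot heights
  Z=[]
  for u,v in [(375,60),(395,60),(375,120),(395,120),(290,10),(285,140)]:
    q=dep('wrist',u,v,D,cc); Z.append((np.round((complex(*q[:2])-T)*r.conjugate()*1e3),round(q[2]*1e3,1)))
  print(f,Z)
"
```

```text
t 3.9167 w 0.03832168243793171 F [-6.6 -0.5 10.6] z 16.4 H (-66.4-22.5j)
shift [0.4 1.5 1.4] turn -0.12
w2 [(np.complex128(23-48j), np.float64(23.7)), (np.complex128(23-57j), np.float64(26.6)), (np.complex128(-4-49j), np.float64(24.2)), (np.complex128(-3-58j), np.float64(25.6)), (np.complex128(43-11j), np.float64(26.9)), (np.complex128(-13-7j), np.float64(22.6))]
w3 [(np.complex128(19-43j), np.float64(18.2)), (np.complex128(19-51j), np.float64(17.7)), (np.complex128(-4-44j), np.float64(17.3)), (np.complex128(-4-52j), np.float64(18.7)), (np.complex128(38-10j), np.float64(13.3)), (np.complex128(-11-7j), np.float64(21.6))]
```

View pics/w3.png

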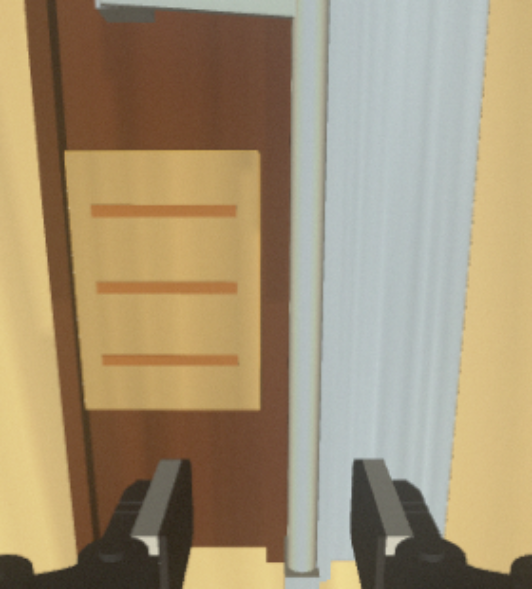

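The paddle is now nearly level with both fingertips placed as wanted. I'll go slightly further out and 1 mm deeper, then check the clip angle from depth.

Request:
drive_tool:
  series: [140, 0, 2, 0, 0, 140, 0, 3, 0.5, 0, 140, 0, 3, 1, 0, 140, 0, 3, 1.2, 0, 140, 0, 3, 1.2, 0]

```text
t: 4.38
ee_pos: [0.5404, 0.0273, 0.0152]
orientation: [0.737, 0.675, -0.001, -0.001]
force: [-8.2, 0.2, 11.8]
grip_width: 0.0385
grip_force: 5.8
```

```bash
cat >> h.py <<'E'
def clip(X0,X1):
    "clip angle from the paddle's slope, seen by the wrist camera"
    c=imaging.get_calibration('wrist'); p,D=imaging.capture('wrist'); r=np.exp(1j*np.radians(YAW)); f=200/np.tan(np.radians(c["vertical_fov"]/2))
    u,v=np.meshgrid(np.arange(640),np.arange(300)); d=np.stack([(u-c["cx"])/f,(v-c["cy"])/f],-1); s=d.copy()
    for _ in range(10): s=d/(1+c["k1"]*(s**2).sum(-1,keepdims=True))
    q=(R.from_quat(c["orientation"]).as_matrix()@(np.concatenate([s,np.ones_like(s[...,:1])],-1)*D[:300,:,None])[...,None])[...,0]+c["xyz"]
    h=(q[...,0]+1j*q[...,1]-T)*r.conjugate()*1e3; z=q[...,2]*1e3; x,y=h.real,h.imag
    m=(x>X0)&(x<X1)&(y<-39)&(y>-63)&(D[:300]>0)&(z<35)&(z>5)
    a=np.polyfit(y[m],z[m],1); print("paddle slope",a[0],"clip~",.3+a[0],"z(-51)",np.polyval(a,-51),m.sum())
    m=(y>-15)&(y<15)&(z>15)&(z<24)&(x>X0-20)&(x<48); print("slat x range",np.percentile(x[m],[1,99]),"top z",np.median(z[m]))
    return p
E
python3 -c "
from h import *
go(-66,-25,15); clip(-40,15)"
```

```text
t 4.3833 w 0.03846515645164687 F [-8.2  0.2 11.8] z 15.2 H (-66.3-25.1j)
shift [ 0.3 -0.1  0.2] turn -0.12
paddle slope 0.06540270533159233 clip~ 0.3654027053315923 z(-51) 16.90194376600745 7593
slat x range [-43.53164682  11.86553961] top z 22.410894380875067
```

Request:
drive_tool:
  series: [140, 3, 0, 0, 0, 140, 7, 0, 0, 0, 140, 11, 0, 0, 0, 140, 14, 0, 0, 0, 140, 17, 0, 0, 0]

```text
t: 4.85
ee_pos: [0.5448, 0.043, 0.016]
orientation: [0.737, 0.675, 0.001, 0.002]
force: [-0.1, -4.0, 5.2]
grip_width: 0.0383
grip_force: 3.0
```

```bash
python3 -c "
from h import *
go(-7,-25,15.2); clip(-20,35)"
```

```text
t 4.85 w 0.038279348646440045 F [-0.1 -4.   5.2] z 16.0 H (-50.3-28.1j)
shift [43.3 -3.2  0.7] turn -0.14
paddle slope 0.029063517404313042 clip~ 0.32906351740431306 z(-51) 17.705190483104975 7842
slat x range [-38.65291325  16.25951807] top z 22.38531568784495
```

Request:
drive_tool:
  series: [140, 1, -1, 0.8, 0, 140, 4, -1, 0.8, 0, 140, 8, -1, 0.8, 0, 140, 12, -1, 0.8, 0, 140, 15, -1, 0.8, 0]

```text
t: 5.32
ee_pos: [0.5454, 0.058, 0.0153]
orientation: [0.738, 0.675, 0.001, 0.002]
force: [0.4, -5.5, 7.0]
grip_width: 0.0388
grip_force: 3.3
```

```bash
python3 -c "
from h import *
go(-7,-27,15.2); clip(-20,45)"
```

```text
t 5.3167 w 0.03880689276609154 F [ 0.4 -5.5  7. ] z 15.3 H (-35.3-27.4j)
shift [28.3 -0.5  0. ] turn -0.14
paddle slope 0.0663183326735482 clip~ 0.3663183326735482 z(-51) 16.904907453556522 8653
slat x range [-24.43099162  31.18713556] top z 22.391351560173273
```

Request:
drive_tool:
  series: [140, 4, 0, 0, 0, 140, 8, 0, 0, 0, 140, 12, 0, 0, 0, 140, 16, 0, 0, 0, 140, 20, 0, 0, 0]

```text
t: 5.78
ee_pos: [0.5471, 0.0779, 0.0153]
orientation: [0.738, 0.675, 0.001, 0.002]
force: [0.2, -3.9, 6.1]
grip_width: 0.0382
grip_force: 3.3
```

```bash
python3 -c "
from h import *
go(-7,-27,15.2); clip(5,45)"
```

```text
t 5.7833 w 0.03819840718673029 F [ 0.2 -3.9  6.1] z 15.3 H (-15.3-27.4j)
shift [ 8.3 -0.5  0.1] turn -0.14
paddle slope 0.0673201782550468 clip~ 0.3673201782550468 z(-51) 16.882216874880328 5086
slat x range [-4.61667764 44.96394811] top z 22.382510568071794
```

Request:
drive_tool:
  series: [140, 2, 0, 0, 0, 140, 4, 0, 0, 0, 140, 5.5, 0, 0, 0, 140, 6.5, 0, 0, 0, 140, 7, 0, 0, 0]

```text
t: 6.25
ee_pos: [0.5477, 0.0848, 0.0153]
orientation: [0.737, 0.675, 0.001, 0.002]
force: [1.2, -5.6, 7.5]
grip_width: 0.0385
grip_force: 3.4
```

Request:
drive_tool:
  series: [140, 0.5, 0, 0, 0, 140, 1, 0, 0, 0, 140, 1.5, 0, 0, 0, 140, 1.5, 0, 0, 0]

```text
t: 6.58
ee_pos: [0.5477, 0.0858, 0.0152]
orientation: [0.737, 0.676, 0.0, 0.002]
force: [-0.1, -7.6, 7.8]
grip_width: 0.0387
grip_force: 5.2
```

Force is starting to rise, so I'll keep going in small steps to confirm the stop.

Request:
drive_tool:
  series: [140, 0.5, 0, 0, 0, 140, 1, 0, 0, 0, 140, 1.5, 0, 0, 0, 140, 1.5, 0, 0, 0]

```text
t: 6.92
ee_pos: [0.5477, 0.0861, 0.0152]
orientation: [0.737, 0.676, -0.001, 0.002]
force: [-2.3, -12.4, 7.5]
grip_width: 0.0386
grip_force: 7.7
```

```bash
python3 -c "
from h import *
go(-7,-27,15.2); clip(5,45)"
```

```text
t 6.9167 w 0.03856752453757686 F [ -2.3 -12.4   7.5] z 15.2 H (-7.1-27.3j)
shift [ 0.1 -0.3  0. ] turn -0.08
paddle slope 0.0726458904995602 clip~ 0.3726458904995602 z(-51) 16.768602957928863 4852
slat x range [-3.98250485 45.61766163] top z 22.372639804517245
```

The slat is against the stop: force rises while the TCP stands still with its contact face at x ≈ 4 mm. I'll back off slightly, then lift to let the clip close.

Request:
drive_tool:
  series: [140, -2, 0, 0, 0, 140, -4, 0, 0, 0, 140, -5, 0, 0, 0, 140, -5, 0, -1, 0, 140, -5, 0, -3, 0]

```text
t: 7.38
ee_pos: [0.5475, 0.0839, 0.0181]
orientation: [0.738, 0.675, 0.001, 0.001]
force: [2.0, -0.2, 1.3]
grip_width: 0.0386
grip_force: 0.3
```

Request:
drive_tool:
  series: [140, 0, 0, -2, 0, 140, 0, 0, -5, 0, 140, 0, 0, -10, 0, 140, 0, 0, -20, 0, 140, 0, 0, -40, 0]

```text
t: 7.8
ee_pos: [0.5435, 0.0839, 0.0558]
orientation: [0.737, 0.675, -0.002, -0.002]
force: [-1.0, 0.2, -0.2]
grip_width: 0.0391
grip_force: 0.0
```

Request:
drive_tool:
  series: [140, -10, 0, -30, 0, 140, -25, 0, -50, 0, 140, -40, 0, -60, 0, 140, -40, 0, -60, 0, 140, -40, 0, -60, 0]

```text
t: 8.22
ee_pos: [0.5427, 0.0436, 0.1183]
orientation: [0.738, 0.675, 0.001, 0.001]
force: [0.2, 0.1, -0.3]
grip_width: 0.0384
grip_force: 0.0
```

```bash
python3 -c "
from h import *
go(-7,-27,15.2); p=clip(-20,30); cv2.imwrite('pics/w4.png',cv2.resize(p[0:240,200:460],None,fx=2.5,fy=2.5,interpolation=cv2.INTER_CUBIC))"
```

```text
t 8.2167 w 0.03838798306558439 F [ 0.2  0.1 -0.3] z 118.3 H (-49.9-25.9j)
shift [ 42.9   0.7 103.1] turn -0.22
paddle slope -0.06279688302003751 clip~ 0.2372031169799625 z(-51) 19.642711636718953 2526
slat x range [ 3.28662103 46.07764234] top z 22.363893164791243
```

View pics/w4.png

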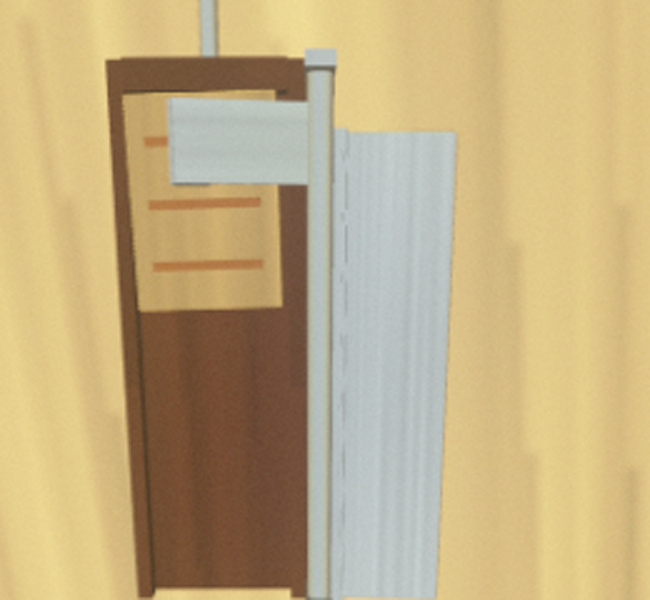

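```bash
python3 -c "
from h import *
c=imaging.get_calibration('wrist'); r=np.exp(1j*np.radians(YAW))
for n,a,b,z in [('rearL',140,312,.022),('rearR',282,306,.022),('frontL',123,95,.022),('frontR',275,91,.022),('stopL',122,92,.02),('stopR',287,89,.02),('bedL',155,588,.012),('bedR',290,588,.012),('lineL',153,267,.022),('lineR',262,264,.022),('endL',106,60,.018),('endR',300,58,.018)]:
  q=onz('wrist',200+(a+.5)/2.5-.5,(b+.5)/2.5-.5,z,c); print(n,np.round((complex(*q[:2])-T)*r.conjugate()*1e3,1))
p,_=imaging.capture('wrist'); cv2.imwrite('pics/w5.png',cv2.resize(p[20:130,235:335],None,fx=5.4,fy=5.4,interpolation=cv2.INTER_CUBIC))
"
```

```text
rearL (3+21.1j)
rearR (4.5-18.1j)
frontL (58.5+22.5j)
frontR (59.2-16.9j)
stopL (59.5+23.1j)
stopR (60-19.9j)
bedL (-83.7+23.3j)
bedR (-83.7-19.4j)
lineL (15.1+16.8j)
lineR (15.7-12.8j)
endL (67.6+27.2j)
endR (67.7-23.3j)
```

View pics/w5.png

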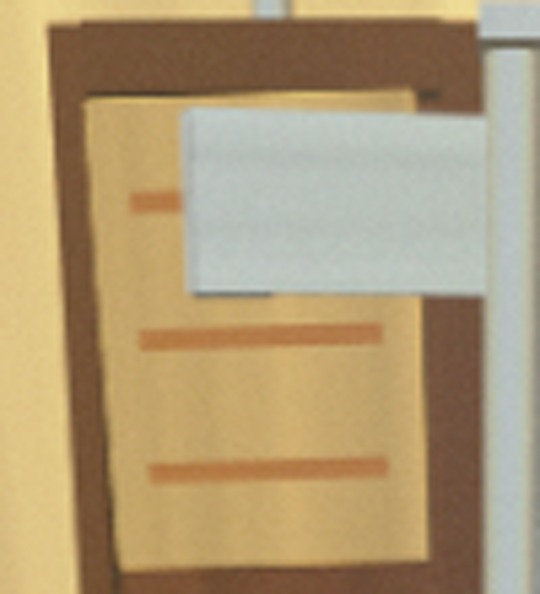

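The slat's right front corner touches the stop, with about 1.5° skew inside the channel play. Its centre is within about 0.5 mm of home, and the foot rests on it (clip ≈ 0.23). The gripper is clear.

```bash
python3 -c "
from rig import ctrl
print(ctrl.finish_job())"
```

```text
the job is handed in; nothing more can be done
None
```

The slat is home against the end stop and the clip has closed on it; it sits about 1.5° skewed (centre about 0.5 mm short of home), the bystanders were not touched, and the job is handed in.

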